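# Push an embossing roll up the loading gutter behind its catch

### The job

Load the strap embosser: with a fingertip, push the embossing roll that lies at the low end of the machine's sloping gutter up to the end stop, past the spring catch, so that the catch springs up behind it and the roll stays up there by itself in line with the spindle when you take your hand away. Keep the roll down in the gutter all the way, do not lift or carry it, and leave the spare rolls and the other things on the bench where they are.

Things in the scene. Friction and masses are not known exactly. Their poses are not given: they have to be found in the camera images.
- embosser: Bench-top strap-embossing machine, fixed; place and yaw vary. Origin on the bench under mid-gutter, on the gutter's centre line; x level, uphill along the gutter (away from the robot within 0.3 rad), y left, z up. The cream gear case (130 x 140, 236 high, handwheel above to 267) stands right of the gutter's upper end, its near face 150 mm from the centre line. Nothing of it stands left of the gutter.
- spindle_end (a point): Free end of the machine's spindle (18.6 mm diameter, pointing left, square to the gutter), 130 mm above the bench, 32 mm right of the gutter's centre line, opposite the place of the loaded roll. Below it: a white backing roll and two steel strap tables 93 mm high, all at least 40 mm right of the centre line.
- gutter: Loading gutter, fixed to the machine: two aluminium angle rails, 14 mm slot between, 44 mm wide inside, walls 16 mm above the floor, 230 long, open on top. Origin: on its floor at the low end, inner face of the lower lip (18 high, 3 thick), centre line, 73 mm above the bench. x uphill along the floor (slope 0.14 rad), y left, z square to the floor. Floor at the upper end is 104 mm above the bench.
- stop (a point): Face of the end stop (rubber-padded plate, 46 mm high above the floor) at the gutter's upper end: x = 222 mm in the gutter's frame, centre line, 32 mm above the floor, where the roll touches it.
- catch (a joint): Spring catch in the slot, lets the roll pass uphill only. 0 = up, nose 9 mm above the floor; turns down (positive, rad; 0.47 = flush with the floor, 0.6 = end) under the roll against a spring of about 2 N at the nose, and springs up by itself behind it. It is fully up only once the roll is within 7 mm of the end stop; let go earlier, the roll may come back down.
- catch_nose (a point): Top of the nose of the catch. With the catch up: x = 160 mm in the gutter's frame, 9 mm above the floor, centre line. A roll resting against it from above has its centre at x = 183 mm.
- roll: Embossing roll to load: brass and steel cylinder, 64 mm diameter, 40 wide, 20 bore, raised diamonds round it, 0.4 to 0.75 kg. Lies on its round side against the lower lip, centre at x = 29 mm, 32 above the floor, its back level with the outside of the lip: push from behind at centre height or lower (pressed near its top it may bind). Rolls back when let go below the catch. Origin: centre; y = its axis, across the gutter.
- spare_wide: Spare roll, 64 mm diameter, 30 high, lying flat on the bench left of the gutter. Origin: centre of its underside. To be left alone.
- spare_narrow: Spare roll, 52 mm diameter, 18 high, lying flat on the bench left of the gutter. Origin: centre of its underside. To be left alone.
- rivet_jar: Clear jar with a steel cap, 48 mm diameter, 62 high, on the bench left of the gutter. Origin: centre of its underside. To be left alone.
- wax_tin: Flat aluminium tin, 74 mm diameter, 30 high, on the left of the bench. Origin: centre of its underside. To be left alone.
- maul: White-headed maul standing on its head on the right of the bench, 58 mm diameter, 205 high. Origin: centre of its underside. To be left alone.
- screwdriver: Screwdriver lying on the left of the bench. To be left alone.
- bone_folder: Flat bone-coloured folding tool, 140 x 24 x 5 mm, lying at the right, near the robot. Origin: centre of its underside. To be left alone.
Things that resemble listed ones, but are neither listed nor needed, are in the scene too. Leave any purple or red look-alike of the roll alone.

How it is judged:
At the end, for the whole second after the job is handed in: The roll rests by itself on the gutter floor between catch and end stop: its centre 178 to 195 mm from the lower lip along the gutter and 27 to 37 mm above the floor, its axis square across the gutter within 0.15 rad, the catch up behind it (joint below 0.08 rad), the roll still (below 10 mm/s) (x of roll in the frame of gutter between 0.178 and 0.195 m and z of roll in the frame of gutter between 0.027 and 0.037 m and angle between the y axis of roll and the y axis of gutter, either way round below 0.15 rad and value of joint catch below 0.08 rad and linear speed of roll below 0.01 m/s); the robot touches nothing.
It fails at once if the roll is lifted off the gutter floor (by more than 8 mm) or leaves the gutter sideways (z of roll in the frame of gutter above 0.04 m or z of roll in the frame of gutter below 0.02 m or y of roll in the frame of gutter above 0.02 m or y of roll in the frame of gutter below -0.02 m).
It fails at once if the roll is tipped out of line in the gutter (angle between the y axis of roll and the y axis of gutter, either way round above 0.35 rad).
It fails at once if the roll is pushed with another part of the arm than the fingers (contact force between the arm and roll above 2 N).
It fails at once if a spare roll or another loose thing on the bench (the wider spare roll, the narrow spare roll, the rivet jar, the wax tin, the maul, the screwdriver, the bone folder) is moved more than 15 mm (distance of any of spare_wide, spare_narrow, rivet_jar, wax_tin, maul, screwdriver, bone_folder from where it was at the start of the episode above 0.015 m).
It also fails if it takes over 38 s, if anything falls off the work surface, if the arm or the gripper's body presses on something with over 40 N, if the wrist force passes 120 N, or if a joint passes its speed limit or range.

### The arm

A 6-joint arm with a two-finger parallel gripper is mounted at the origin on the work surface. World frame = base frame: x ahead of the robot, y to its left, z up, the work surface at z = 0. Lengths are in m, angles in rad, forces in N, time in s.
With the tool pointing down it reaches from about 0.35 to 0.975 m from the base axis. Payload 17.4 kg.
Tool frame: the origin (TCP) lies on the centre line of the jaws, within the pads' length; the fingertips stand 19 mm ahead of it and the grasp point (between the pads) is the TCP; y points along the fingers, z is the direction in which the jaws open and shut, and the axes are right-handed (so a half turn about y gives the same grasp; the last joint's range is limited). The gripper opens to 85 mm and grips with 20 to 120 N. Pads are 22 mm wide; open, the fingers measure 114 mm over their backs; the gripper's body (76 mm by 85 mm) begins 54 mm behind the grasp point. The pads swing forward as they close: fully open they stand 13 mm farther back than shut.
Start: joints at [-1.151, 0.116, 1.442, -0, 1.584, -0.038], TCP at [0.298, -0.606, 0.25] pointing down, gripper open.
Joint ranges: [-2.83, 2.83], [-0.83, 2.19], [0.07, 2.5], [-1.14, 4.28], [0.01, 3], [-2.97, 2.97]. Speed limits (rad/s): [1.89, 1.89, 2.22, 3.14, 3.14, 3.14].

### API

Orientations are given as [roll, pitch, yaw] about the fixed x, y, z axes, in that order (R = Rz(yaw) Ry(pitch) Rx(roll)).
In Python, from workcell import ctrl, read_camera, calibration, workorder, nets gives the robot as it stands.
- The arm moves only by the shell command python3 -m jog 'ROWS' [FORCE]. ROWS is JSON, a list of rows, each an object of numbers: "tx", "ty", "tz": the shift along the tool's x, y, z normalised to -1 to 1, where 1 is 0.03 m; "ax", "ay", "az": the turn, a rotation vector about the tool's x, y, z normalised to -1 to 1, where 1 is 4 degrees; "hand": the opening, from 0 (shut) to 1 (fully open). A call has 1 to 10 rows; each row shifts and turns the commanded pose from where the row before left it, along the tool's axes as they then stand; what a row does not reach is not made up. A row lasts 1/10 s, in which the tool goes at most 50 mm and 8.59 degrees, less where a joint would pass 70% of its speed; a pose out of reach is approached as far as the arm can. A call with a number of a shift or a turn outside -1 to 1 is refused whole. A call with a gripper value outside its range is refused whole. The fingers move at their own pace and stop on an object; FORCE is the grip in N (left out, the last holds). Time passes only in rows, so rows that do not move let the fingers close. It gives the time, the measured TCP pose, the force and the opening at its end, in the units of the state.
- ctrl.sense(): the state, without advancing time (a new reading comes with each control period).
- read_camera(name): name is "scene" or "top" or "wrist"; returns (picture, depth): 420x560x3 uint8, red, green, blue; 420x560 float32, m along the optical axis (not along the pixel's ray), 0 where there is no reading.
- calibration(name): a dict with "intrinsics" (3x3 intrinsics, pixels), "T" (4x4, takes a point from camera to world coordinates). Camera axes: x right, y down, z forward; pixel columns grow to the right and rows downward; lengths in m; the calibration is good to about 2 mm. A picture is of the moment at which its call begins: read the wrist's pose just before it. calibration takes no time and is no camera call; for the wrist camera it gives the pose at the moment of the call.
- workorder.close_job(): hands the job in, once; it reports no verdict.
Trained networks look in the newest picture that a camera, given by its name, has taken for a name from the list of things; names that differ only in an ending like _2 or _b are one class to them, and where a whole thing is asked for, a point or a joint stands for the part that bears it (a point fixed in the world has none). Each returns a list of dicts, best first, with "conf" (0 to 1); they miss things now and then, are a little off and sometimes report something else, mostly with a low value. They report only what shows in the picture. A call takes as long as a camera call. They do not tell look-alikes from the thing itself.
- nets.spot_in(camera, label): "extent" ([left, top, right, bottom] in pixels, round what is visible of it).
- nets.trace(camera, label): "mask" (420x560 bool, what is visible of it) and "extent" ([left, top, right, bottom] in pixels, round what is visible of it).
- nets.landmark_of(camera, label): "point" ([column, row] in pixels: a listed point, or the origin of a listed thing).
The state is a dict: "clock": time; "qpos": joint angles; "qvel": joint speeds; "joint_torque": joint torques, N m; "ee_pos": TCP position; "ee_rot": TCP orientation; "force": force on the tool from outside, world axes, zero at the start; "wrist_torque": the same for the moment, N m; "gripper_width": opening from 0.0 (shut) to 1.0 (fully open).
Only numpy, scipy, OpenCV 4.12 (cv2) and the standard library are available. Lean on these libraries where they do the work, as an engineer would, in place of code of your own. Each camera call takes 0.05 s, during which the arm holds its last target.

## Working session

There is one attempt and no reset: what is moved stays moved. The work goes in short steps, Python scripts to look and compute and a shell command to move; the robot and the scene stay as the last step left them, time stands still between calls to the robot, and variables do not carry over. Pictures are saved under pics/ and viewed, and the job is handed in when it is done.

```bash
ls; mkdir -p pics; python3 - <<'E'
from workcell import ctrl, read_camera, calibration, nets
import cv2, numpy as np
print({k:np.round(v,3).tolist() for k,v in ctrl.sense().items()})
for c in ["scene","top"]:
    p,d=read_camera(c); cv2.imwrite(f"pics/{c}0.png",p[:,:,::-1]); np.save(f"{c}_d.npy",d)
    K=calibration(c); print(c,np.round(K["intrinsics"],1).tolist(),np.round(K["T"],3).tolist())
    K,T=np.array(K["intrinsics"]),np.array(K["T"])
    for l in ["roll","stop","catch_nose","gutter","spindle_end","embosser"]:
        for r in nets.landmark_of(c,l)[:3]:
            u,v=r["point"]; z=d[int(round(v)),int(round(u))]
            P=T@np.r_[np.linalg.inv(K)@[u,v,1]*z,1]
            print(c,l,round(r["conf"],2),np.round([u,v]),np.round(P[:3],3))
print(ctrl.sense()["clock"])
E
```

```text
pics
{'clock': 0.0, 'qpos': [-1.151, 0.116, 1.442, -0.0, 1.584, -0.038], 'qvel': [-0.001, 0.0, 0.001, -0.0, -0.001, -0.001], 'joint_torque': [-0.002, -73.201, -63.249, -0.0, 0.007, 0.0], 'ee_pos': [0.298, -0.605, 0.25], 'ee_rot': [-1.572, 0.0, -2.684], 'force': [0.408, 0.642, 0.385], 'wrist_torque': [0.007, -0.001, -0.041], 'gripper_width': 1.005}
scene [[539.8, 0.0, 282.4], [0.0, 539.8, 205.4], [0.0, 0.0, 1.0]] [[0.704, 0.605, -0.372, 1.107], [0.71, -0.593, 0.38, -0.675], [0.01, -0.532, -0.847, 1.463], [0.0, 0.0, 0.0, 1.0]]
scene roll 0.9 [299. 140.] [0.34  0.184 0.047]
scene roll 0.8 [332. 150.] [0.453 0.223 0.06 ]
scene roll 0.6 [305. 163.] [0.468 0.074 0.143]
scene stop 0.98 [350. 199.] [0.635 0.099 0.099]
scene stop 0.16 [418. 149.] [0.635 0.457 0.027]
scene catch_nose 0.36 [333. 200.] [0.616 0.038 0.143]
scene gutter 0.76 [301. 168.] [0.451 0.074 0.103]
scene spindle_end 0.67 [332. 198.] [0.61  0.041 0.142]
scene embosser 0.77 [326. 206.] [0.617 0.009 0.139]
top [[442.4, 0.0, 283.6], [0.0, 442.4, 212.0], [0.0, 0.0, 1.0]] [[-0.004, -0.985, 0.175, 0.275], [-1.0, 0.007, 0.012, -0.067], [-0.013, -0.175, -0.984, 1.389], [0.0, 0.0, 0.0, 1.0]]
top roll 0.82 [190. 232.] [0.451 0.233 0.064]
top roll 0.8 [200. 272.] [0.332 0.198 0.065]
top roll 0.76 [234. 222.] [0.469 0.089 0.136]
top stop 0.95 [240. 159.] [0.656 0.074 0.144]
top catch_nose 0.46 [238. 182.] [0.596 0.085 0.103]
top gutter 0.98 [233. 235.] [0.434 0.095 0.118]
top spindle_end 0.62 [250. 170.] [0.658 0.059 0.01 ]
top embosser 0.94 [242. 199.] [0.548 0.073 0.086]
top embosser 0.38 [235. 221.] [0.473 0.088 0.13 ]
0.7
```

View pics/scene0.png

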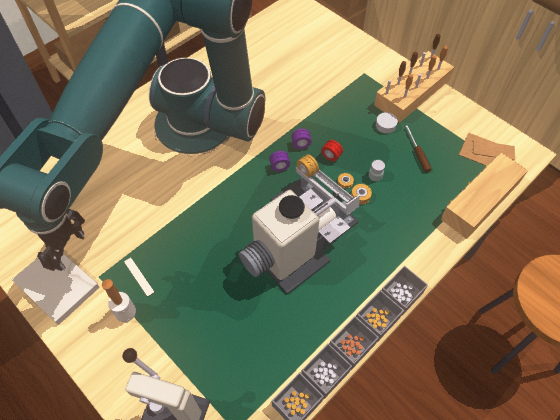

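View pics/top0.png

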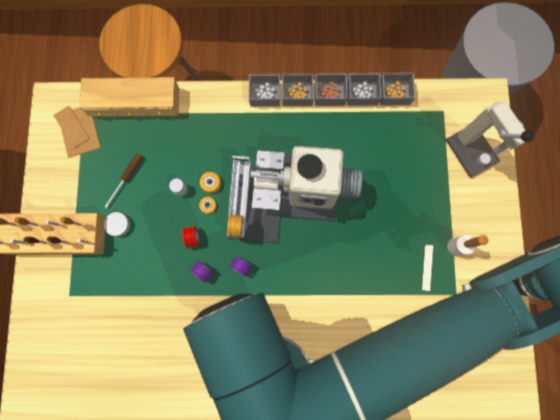

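The brass roll is at (234,225) in the top view, in the low end of the gutter. Purple and red look-alikes lie around it. I'll raise the arm, turn to about the gutter yaw, then cross over for a close look.

```bash
python3 -m jog '[{"ty":-1,"ay":0.98,"hand":0},{"ty":-1,"ay":0.98,"hand":0},{"ty":-1,"ay":0.98,"hand":0},{"ty":-1,"ay":0.98,"hand":0},{"tz":-1,"ay":0.98,"hand":0},{"tz":-1,"ay":0.98,"hand":0},{"tz":-1,"ay":0.98,"hand":0},{"tz":-1,"ay":0.98,"hand":0}]'
python3 - <<'E'
from workcell import *
from workcell import ctrl, read_camera, calibration
import cv2,numpy as np
s=ctrl.sense();print(s["ee_pos"],s["ee_rot"],s["qpos"],s["clock"])
p,d=read_camera("wrist");cv2.imwrite("pics/w0.png",p[:,:,::-1])
T=np.array(calibration("wrist")["T"]);print(T.round(3),calibration("wrist")["intrinsics"])
E
```

```text
[ 0.29832566 -0.60551375  0.25034741] [-1.57072377e+00 -5.67946615e-06 -2.68381594e+00] [-1.15080509e+00  1.15961887e-01  1.44157013e+00 -2.93471384e-06
  1.58398792e+00 -3.77855187e-02] 0.7
[[ 0.442 -0.863 -0.246  0.362]
 [-0.897 -0.425 -0.121 -0.575]
 [-0.     0.274 -0.962  0.374]
 [ 0.     0.     0.     1.   ]] [[299.22740117   0.         279.87149525]
 [  0.         299.22740117 214.30860263]
 [  0.           0.           1.        ]]validation failed for argument at $[0]...
```

```bash
python3 -m jog '[{"tx":0,"ty":-1,"tz":0,"ax":0,"ay":0.98,"az":0,"hand":0}]'; python3 -m jog --help | head -20
```

```text
clock: 0.85
ee_pos: [0.2979, -0.6047, 0.2764]
ee_rot: [-1.577, -0.0, -2.752]
force: [-0.3, 0.8, -0.2]
gripper_width: 0.855invalid input: not JSON, or not a number
```

```bash
python3 -m jog '[{"tx":0,"ty":-1,"tz":-0.5,"ax":0,"ay":0.98,"az":0,"hand":0},{"tx":0,"ty":-1,"tz":-1,"ax":0,"ay":0.98,"az":0,"hand":0},{"tx":0,"ty":-1,"tz":-1,"ax":0,"ay":0.98,"az":0,"hand":0},{"tx":0,"ty":0,"tz":-1,"ax":0,"ay":0.98,"az":0,"hand":0},{"tx":0,"ty":0,"tz":-1,"ax":0,"ay":0.98,"az":0,"hand":0},{"tx":0,"ty":0,"tz":-1,"ax":0,"ay":0.98,"az":0,"hand":0},{"tx":0,"ty":0,"tz":-1,"ax":0,"ay":0.98,"az":0,"hand":0},{"tx":0,"ty":0,"tz":-1,"ax":0,"ay":0,"az":0,"hand":0},{"tx":0,"ty":0,"tz":-1,"ax":0,"ay":0,"az":0,"hand":0},{"tx":0,"ty":0,"tz":-1,"ax":0,"ay":0,"az":0,"hand":0}]'
```

```text
clock: 1.85
ee_pos: [0.2738, -0.324, 0.3704]
ee_rot: [-1.57, 0.0, 3.052]
force: [-0.1, -0.1, 0.2]
gripper_width: 0.001
```

```bash
python3 -m jog '[{"tx":-0.3,"ty":0,"tz":-1,"ax":0,"ay":0,"az":0,"hand":0},{"tx":-0.3,"ty":0,"tz":-1,"ax":0,"ay":0,"az":0,"hand":0},{"tx":-0.3,"ty":0,"tz":-1,"ax":0,"ay":0,"az":0,"hand":0},{"tx":-0.3,"ty":0,"tz":-1,"ax":0,"ay":0,"az":0,"hand":0},{"tx":-0.3,"ty":0,"tz":-1,"ax":0,"ay":0,"az":0,"hand":0},{"tx":-0.3,"ty":0,"tz":-1,"ax":0,"ay":0,"az":0,"hand":0},{"tx":-0.3,"ty":0,"tz":-1,"ax":0,"ay":0,"az":0,"hand":0},{"tx":-0.3,"ty":0,"tz":-1,"ax":0,"ay":0,"az":0,"hand":0},{"tx":-0.3,"ty":0,"tz":-1,"ax":0,"ay":0,"az":0,"hand":0},{"tx":-0.3,"ty":0,"tz":-1,"ax":0,"ay":0,"az":0,"hand":0}]'
python3 -m jog '[{"tx":-0.3,"ty":0,"tz":-1,"ax":0,"ay":0,"az":0,"hand":0},{"tx":-0.3,"ty":0,"tz":-1,"ax":0,"ay":0,"az":0,"hand":0},{"tx":0,"ty":0,"tz":-1,"ax":0,"ay":0,"az":0,"hand":0},{"tx":0,"ty":0,"tz":-1,"ax":0,"ay":0,"az":0,"hand":0},{"tx":0,"ty":0,"tz":0,"ax":0,"ay":0,"az":0,"hand":0},{"tx":0,"ty":0,"tz":0,"ax":0,"ay":0,"az":0,"hand":0}]'
cat > h.py <<'E'
from workcell import ctrl, read_camera, calibration, nets
import cv2,numpy as np
def look(name,labels,fn):
    s=ctrl.sense();K=calibration(name);T=np.array(K["T"]);K=np.array(K["intrinsics"])
    p,d=read_camera(name);cv2.imwrite(f"pics/{fn}.png",p[:,:,::-1]);np.savez(fn+".npz",p=p,d=d,T=T,K=K)
    print(np.round(s["ee_pos"],4),np.round(s["ee_rot"],3),np.round(s["qpos"],2),s["clock"])
    for l in labels:
        for r in nets.landmark_of(name,l)[:2]:
            u,v=r["point"]; z=d[int(round(v)),int(round(u))]
            P=T@np.r_[np.linalg.inv(K)@[u,v,1]*z,1]
            print(name,l,round(r["conf"],2),np.round([u,v]),np.round(P[:3],3))
E
python3 -c "
from h import *
look('wrist',['roll','stop','catch_nose','gutter','spindle_end'],'w1')"
```

```text
clock: 2.85
ee_pos: [0.3906, -0.0331, 0.3706]
ee_rot: [-1.571, 0.001, 3.052]
force: [0.3, 0.3, -0.0]
gripper_width: 0.003
clock: 3.45
ee_pos: [0.419, 0.0837, 0.3703]
ee_rot: [-1.571, -0.0, 3.054]
force: [0.1, -0.5, 0.4]
gripper_width: -0.0
[0.419  0.0837 0.3703] [-1.571 -0.     3.054] [ 0.14 -0.43  1.74 -0.    1.84  1.8 ] 3.45
wrist roll 0.85 [283. 220.] [0.49  0.078 0.494]
wrist roll 0.72 [273. 145.] [0.473 0.088 0.137]
wrist catch_nose 0.77 [267.  28.] [0.629 0.084 0.01 ]
wrist spindle_end 0.88 [301.   1.] [0.613 0.045 0.139]
```

View pics/w1.png

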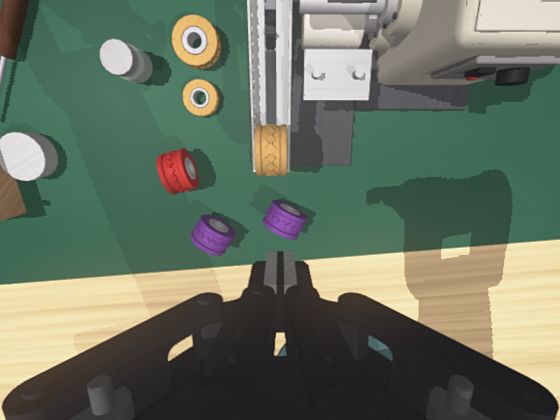

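The wrist view shows the brass roll at (271,150), with the gutter running up from it, the closed fingertips at (282,265) and a purple look-alike at (286,218) between them. I'll fit the gutter from the depth.

```bash
python3 - <<'E'
import numpy as np
f=np.load("w1.npz");d,T,K=f["d"],f["T"],f["K"]
v,u=np.mgrid[:420,:560]
P=np.stack([(u-K[0,2])/K[0,0]*d,(v-K[1,2])/K[1,1]*d,d,np.ones_like(d)],-1)@T.T
P=P[...,:3]
m=(d>0.1)&(P[...,0]>0.43)&(P[...,1]>0.04)&(P[...,1]<0.14)&(P[...,2]>0.07)&(P[...,2]<0.16)&(v<185)
for x0 in np.arange(0.43,0.65,0.01):
    s=m&(abs(P[...,0]-x0)<0.005)
    if s.sum()<3: continue
    q=P[s]; o=np.argsort(q[:,1]); q=q[o]
    print(round(x0,3),s.sum(),"y",q[0,1].round(3),q[-1,1].round(3),"zmax",q[:,2].max().round(3),"z@mid",np.round(np.median(q[abs(q[:,1]-.088)<.01,2]),3), 'x min',q[:,0].min().round(3))
# roll top & mask
r=m&(P[...,2]>0.1)&(P[...,0]<0.52)
q=P[r]; A=np.c_[q]; 
np.set_printoptions(suppress=True)
print(q.min(0),q.max(0),q[q[:,2]>0.132].mean(0))
E
```

```text
0.43 13 y 0.071 0.096 zmax 0.124 z@mid 0.118 x min 0.433
0.44 226 y 0.071 0.118 zmax 0.134 z@mid 0.128 x min 0.435
0.45 276 y 0.07 0.118 zmax 0.14 z@mid 0.136 x min 0.445
0.46 314 y 0.068 0.117 zmax 0.142 z@mid 0.139 x min 0.455
0.47 332 y 0.067 0.117 zmax 0.142 z@mid 0.139 x min 0.465
0.48 333 y 0.066 0.115 zmax 0.14 z@mid 0.135 x min 0.475
0.49 325 y 0.065 0.114 zmax 0.136 z@mid 0.126 x min 0.485
0.5 245 y 0.065 0.114 zmax 0.122 z@mid 0.082 x min 0.495
0.51 236 y 0.064 0.113 zmax 0.101 z@mid 0.083 x min 0.505
0.52 258 y 0.04 0.112 zmax 0.102 z@mid 0.084 x min 0.515
0.53 283 y 0.04 0.111 zmax 0.104 z@mid 0.085 x min 0.525
0.54 288 y 0.04 0.11 zmax 0.106 z@mid 0.087 x min 0.535
0.55 297 y 0.04 0.109 zmax 0.106 z@mid 0.089 x min 0.545
0.56 293 y 0.04 0.108 zmax 0.107 z@mid 0.09 x min 0.555
0.57 303 y 0.04 0.107 zmax 0.109 z@mid 0.091 x min 0.565
0.58 320 y 0.041 0.106 zmax 0.11 z@mid 0.092 x min 0.575
0.59 439 y 0.04 0.106 zmax 0.112 z@mid 0.094 x min 0.585
0.6 388 y 0.04 0.105 zmax 0.133 z@mid 0.096 x min 0.595
0.61 424 y 0.04 0.103 zmax 0.141 z@mid 0.097 x min 0.605
0.62 360 y 0.046 0.103 zmax 0.133 z@mid 0.098 x min 0.615
0.63 318 y 0.056 0.102 zmax 0.116 z@mid 0.099 x min 0.625
[0.43347648 0.06371208 0.10006263] [0.51965514 0.11266049 0.14188798] [0.46566395 0.09131861 0.1373556 ]
```

```bash
python3 - <<'E'
import cv2,numpy as np
im=cv2.imread("pics/w1.png")[0:260,190:350];cv2.imwrite("pics/w1c.png",cv2.resize(im,None,fx=2.3,fy=2.3,interpolation=cv2.INTER_CUBIC))
E
```

```text
(no output)
```

View pics/w1c.png

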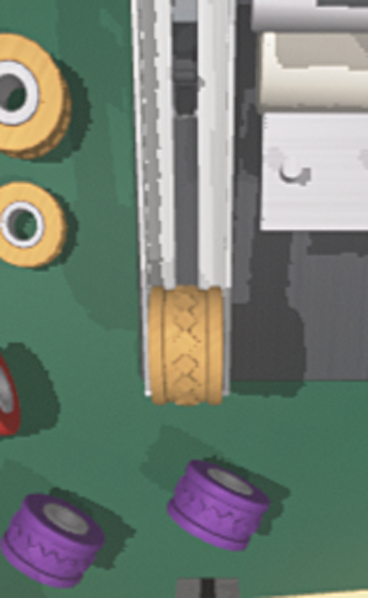

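The roll centre is about (0.4655, 0.092, 0.110), its back about x=0.433, and the gutter yaw about -0.088. That matches the tool yaw already set. Next I'll lower the closed fingertips about 20 mm behind the roll on the centre line.

```bash
python3 -m jog '[{"tx":0.3,"ty":-0.0,"tz":-0.22,"ax":0,"ay":0,"az":0,"hand":0},{"tx":0.3,"ty":1,"tz":-0.2,"ax":0,"ay":0,"az":0,"hand":0},{"tx":0,"ty":1,"tz":0,"ax":0,"ay":0,"az":0,"hand":0},{"tx":0,"ty":1,"tz":0,"ax":0,"ay":0,"az":0,"hand":0},{"tx":0,"ty":1,"tz":0,"ax":0,"ay":0,"az":0,"hand":0},{"tx":0,"ty":1,"tz":0,"ax":0,"ay":0,"az":0,"hand":0},{"tx":0,"ty":1,"tz":0,"ax":0,"ay":0,"az":0,"hand":0},{"tx":0,"ty":0.5,"tz":0,"ax":0,"ay":0,"az":0,"hand":0},{"tx":0,"ty":0,"tz":0,"ax":0,"ay":0,"az":0,"hand":0}]'
python3 -c "
from h import *
look('wrist',['roll','stop','catch_nose','spindle_end','gutter'],'w2')
f=np.load('w2.npz');d,T,K=f['d'],f['T'],f['K']
v,u=np.mgrid[:420,:560]
P=(np.stack([(u-K[0,2])/K[0,0]*d,(v-K[1,2])/K[1,1]*d,d,np.ones_like(d)],-1)@T.T)[...,:3]
m=(d>.1)&(P[...,1]>.02)&(P[...,1]<.14)&(P[...,2]>.07)&(P[...,2]<.18)&(P[...,0]>.43)
for x0 in np.arange(.43,.7,.01):
    q=P[m&(abs(P[...,0]-x0)<.005)]
    c=q[abs(q[:,1]-(.0945-.088*(x0-.44)))<.03]
    if len(c)>3: print(round(x0,2),c[:,1].min().round(4),c[:,1].max().round(4),c[:,2].max().round(4))
"
```

```text
clock: 4.65
ee_pos: [0.4015, 0.0976, 0.1739]
ee_rot: [-1.57, -0.002, 3.052]
force: [0.7, -0.7, -0.7]
gripper_width: -0.001
[0.4015 0.0976 0.1739] [-1.570e+00 -2.000e-03  3.052e+00] [ 0.18 -0.46  2.07  0.    1.53  1.84] 4.65
wrist roll 0.65 [301. 260.] [0.363 0.083 0.061]
wrist roll 0.64 [183. 285.] [0.347 0.188 0.061]
wrist catch_nose 0.29 [285. 138.] [0.468 0.089 0.141]
0.43 0.0756 0.0971 0.1214
0.44 0.07 0.1188 0.1353
0.45 0.0732 0.1182 0.1403
0.46 0.0723 0.1174 0.143
0.47 0.0715 0.1163 0.1423
0.48 0.0659 0.1153 0.1402
0.49 0.0647 0.1145 0.1355
0.5 0.0639 0.1137 0.1225
0.51 0.063 0.1128 0.1007
0.52 0.0621 0.1118 0.1023
0.53 0.0611 0.111 0.1042
0.54 0.061 0.11 0.1049
0.55 0.0652 0.1069 0.0977
```

View pics/w2.png

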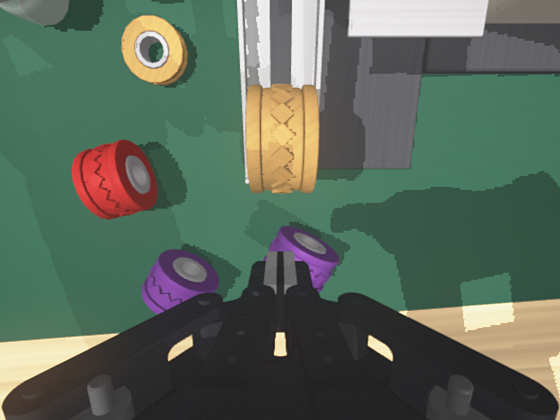

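Centre line confirmed: 0.0879 at x=0.51 and 0.0944 at x=0.44. The fingertips at (282,255) are lined up with the roll, and the purple roll is well below them. I'll go down to pushing height and creep to contact.

```bash
python3 -m jog '[{"tx":0,"ty":0.9,"tz":0,"ax":0,"ay":0,"az":0,"hand":0},{"tx":0,"ty":0.9,"tz":0,"ax":0,"ay":0,"az":0,"hand":0},{"tx":0,"ty":0,"tz":0,"ax":0,"ay":0,"az":0,"hand":0},{"tx":-0.2,"ty":0,"tz":0,"ax":0,"ay":0,"az":0,"hand":0},{"tx":-0.2,"ty":0,"tz":0,"ax":0,"ay":0,"az":0,"hand":0},{"tx":-0.2,"ty":0,"tz":0,"ax":0,"ay":0,"az":0,"hand":0},{"tx":-0.1,"ty":0,"tz":0,"ax":0,"ay":0,"az":0,"hand":0},{"tx":-0.1,"ty":0,"tz":0,"ax":0,"ay":0,"az":0,"hand":0},{"tx":0,"ty":0,"tz":0,"ax":0,"ay":0,"az":0,"hand":0}]'
python3 -c "
from h import *
look('wrist',['roll'],'w3')"
```

```text
clock: 5.85
ee_pos: [0.4265, 0.0954, 0.1214]
ee_rot: [-1.571, 0.0, 3.052]
force: [-0.8, 0.1, 0.9]
gripper_width: 0.002
[0.4265 0.0954 0.1214] [-1.571  0.     3.052] [ 0.16 -0.37  2.09 -0.    1.42  1.82] 5.85
wrist roll 0.96 [ 86. 229.] [0.446 0.221 0.06 ]
wrist roll 0.8 [284. 185.] [0.478 0.089 0.141]
```

View pics/w3.png

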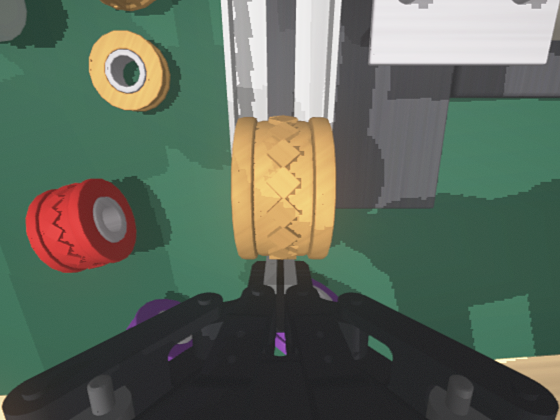

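The fingertips (280,265) are touching or nearly touching the back of the roll, centred. Now I'll push along the slope.

```bash
python3 -m jog '[{"tx":-0.1,"ty":0.03,"tz":0,"ax":0,"ay":0,"az":0,"hand":0},{"tx":-0.2,"ty":-0.02,"tz":0,"ax":0,"ay":0,"az":0,"hand":0},{"tx":-0.2,"ty":-0.03,"tz":0,"ax":0,"ay":0,"az":0,"hand":0},{"tx":-0.2,"ty":-0.03,"tz":0,"ax":0,"ay":0,"az":0,"hand":0},{"tx":-0.2,"ty":-0.03,"tz":0,"ax":0,"ay":0,"az":0,"hand":0},{"tx":-0.2,"ty":-0.03,"tz":0,"ax":0,"ay":0,"az":0,"hand":0},{"tx":-0.2,"ty":-0.03,"tz":0,"ax":0,"ay":0,"az":0,"hand":0},{"tx":-0.2,"ty":-0.03,"tz":0,"ax":0,"ay":0,"az":0,"hand":0}]'
python3 -c "
from h import *
look('wrist',['roll','catch_nose','stop','spindle_end'],'w4')"
```

```text
clock: 6.75
ee_pos: [0.4715, 0.0914, 0.1264]
ee_rot: [-1.571, -0.0, 3.052]
force: [-1.2, -0.1, 1.2]
gripper_width: 0.003
[0.4715 0.0914 0.1264] [-1.571 -0.     3.052] [ 0.14 -0.26  2.    0.    1.4   1.8 ] 6.75
wrist roll 0.94 [101. 276.] [0.453 0.221 0.057]
wrist roll 0.66 [285. 188.] [0.522 0.085 0.147]
```

View pics/w4.png

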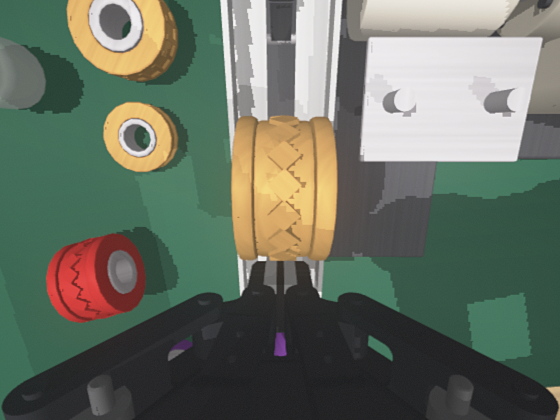

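```bash
python3 -m jog '[{"tx":-0.2,"ty":-0.028,"tz":0,"ax":0,"ay":0,"az":0,"hand":0},{"tx":-0.2,"ty":-0.028,"tz":0,"ax":0,"ay":0,"az":0,"hand":0},{"tx":-0.2,"ty":-0.028,"tz":0,"ax":0,"ay":0,"az":0,"hand":0},{"tx":-0.2,"ty":-0.028,"tz":0,"ax":0,"ay":0,"az":0,"hand":0},{"tx":-0.2,"ty":-0.028,"tz":0,"ax":0,"ay":0,"az":0,"hand":0},{"tx":-0.2,"ty":-0.028,"tz":0,"ax":0,"ay":0,"az":0,"hand":0},{"tx":-0.2,"ty":-0.028,"tz":0,"ax":0,"ay":0,"az":0,"hand":0},{"tx":-0.2,"ty":-0.028,"tz":0,"ax":0,"ay":0,"az":0,"hand":0},{"tx":-0.2,"ty":-0.028,"tz":0,"ax":0,"ay":0,"az":0,"hand":0},{"tx":-0.2,"ty":-0.028,"tz":0,"ax":0,"ay":0,"az":0,"hand":0}]'
python3 -c "
from h import *
look('wrist',['roll','catch_nose','stop','spindle_end'],'w5')"
```

```text
clock: 8.0
ee_pos: [0.5312, 0.086, 0.1349]
ee_rot: [-1.571, -0.0, 3.052]
force: [-3.7, 0.8, 0.2]
gripper_width: -0.001
[0.5312 0.086  0.1349] [-1.571 -0.     3.052] [ 0.11 -0.13  1.87  0.    1.4   1.77] 8.0
wrist roll 0.93 [115. 334.] [0.459 0.223 0.058]
wrist roll 0.71 [285. 185.] [0.583 0.08  0.154]
wrist spindle_end 0.76 [360.  85.] [0.616 0.046 0.128]
```

View pics/w5.png

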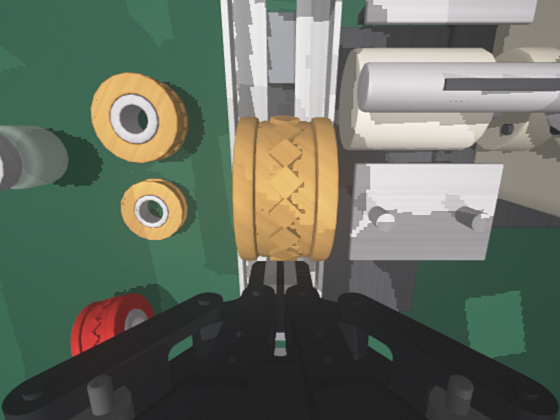

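The roll sits square in the gutter, the catch is engaging (force 3.7 N), and the spindle is at (360,85) ahead. I'll keep pushing.

```bash
python3 -m jog '[{"tx":-0.2,"ty":-0.028,"tz":0,"ax":0,"ay":0,"az":0,"hand":0},{"tx":-0.2,"ty":-0.028,"tz":0,"ax":0,"ay":0,"az":0,"hand":0},{"tx":-0.2,"ty":-0.028,"tz":0,"ax":0,"ay":0,"az":0,"hand":0},{"tx":-0.2,"ty":-0.028,"tz":0,"ax":0,"ay":0,"az":0,"hand":0},{"tx":-0.2,"ty":-0.028,"tz":0,"ax":0,"ay":0,"az":0,"hand":0},{"tx":-0.2,"ty":-0.028,"tz":0,"ax":0,"ay":0,"az":0,"hand":0},{"tx":-0.2,"ty":-0.028,"tz":0,"ax":0,"ay":0,"az":0,"hand":0},{"tx":-0.1,"ty":-0.014,"tz":0,"ax":0,"ay":0,"az":0,"hand":0}]'
python3 -c "
from h import *
look('wrist',['roll','catch_nose','stop','spindle_end'],'w6')"
```

```text
clock: 9.05
ee_pos: [0.5762, 0.082, 0.1411]
ee_rot: [-1.571, 0.0, 3.052]
force: [-0.5, 0.2, -0.3]
gripper_width: -0.003
[0.5762 0.082  0.1411] [-1.571  0.     3.052] [ 0.1  -0.04  1.78  0.    1.4   1.76] 9.05
wrist roll 0.76 [284. 188.] [0.627 0.076 0.162]
wrist stop 0.66 [281. 108.] [0.663 0.073 0.011]
wrist spindle_end 0.9 [350. 196.] [0.615 0.046 0.131]
```

View pics/w6.png

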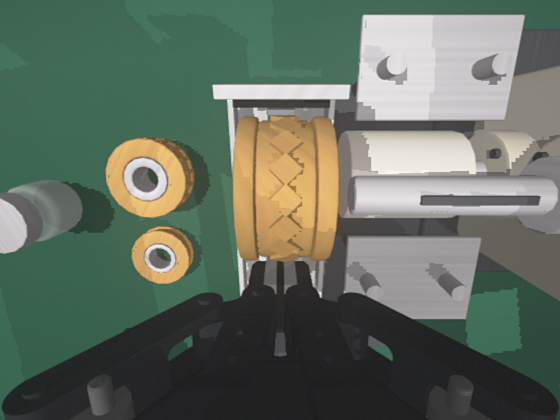

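The roll is about level with the spindle, with a small gap left to the stop plate (row 98 against row 115). I'll ease it on until the stop is felt.

```bash
python3 -m jog '[{"tx":-0.1,"ty":-0.014,"tz":0,"ax":0,"ay":0,"az":0,"hand":0},{"tx":-0.1,"ty":-0.014,"tz":0,"ax":0,"ay":0,"az":0,"hand":0},{"tx":0,"ty":0,"tz":0,"ax":0,"ay":0,"az":0,"hand":0}]'; python3 -m jog '[{"tx":-0.07,"ty":-0.01,"tz":0,"ax":0,"ay":0,"az":0,"hand":0},{"tx":0,"ty":0,"tz":0,"ax":0,"ay":0,"az":0,"hand":0}]'
```

```text
clock: 9.6
ee_pos: [0.5807, 0.0815, 0.1417]
ee_rot: [-1.571, -0.003, 3.052]
force: [-13.4, 0.1, 3.8]
gripper_width: 0.001
clock: 9.8
ee_pos: [0.581, 0.0816, 0.1415]
ee_rot: [-1.57, -0.008, 3.052]
force: [-32.2, 1.5, 9.1]
gripper_width: 0.003
```

The stop is firm (32 N). I'll back off and look.

```bash
python3 -m jog '[{"tx":0.1,"ty":0,"tz":0,"ax":0,"ay":0,"az":0,"hand":0},{"tx":0.1,"ty":0.01,"tz":0,"ax":0,"ay":0,"az":0,"hand":0},{"tx":0.2,"ty":0,"tz":0,"ax":0,"ay":0,"az":0,"hand":0},{"tx":0.3,"ty":0,"tz":0,"ax":0,"ay":0,"az":0,"hand":0},{"tx":0.5,"ty":0,"tz":0,"ax":0,"ay":0,"az":0,"hand":0},{"tx":0.8,"ty":-0.3,"tz":0,"ax":0,"ay":0,"az":0,"hand":0},{"tx":0,"ty":-0.5,"tz":0,"ax":0,"ay":0,"az":0,"hand":0},{"tx":0,"ty":0,"tz":0,"ax":0,"ay":0,"az":0,"hand":0}]'
python3 -c "
from h import *
look('wrist',['roll','catch_nose','stop','spindle_end'],'w7')"
```

```text
clock: 10.6
ee_pos: [0.5245, 0.0868, 0.1685]
ee_rot: [-1.572, 0.004, 3.052]
force: [0.2, 0.2, 0.7]
gripper_width: 0.001
[0.5245 0.0868 0.1685] [-1.572  0.004  3.052] [ 0.12 -0.17  1.85 -0.    1.45  1.78] 10.6
wrist roll 0.98 [286.  80.] [0.614 0.076 0.161]
wrist roll 0.93 [134. 307.] [0.456 0.223 0.06 ]
wrist spindle_end 0.9 [345.  82.] [0.615 0.046 0.132]
```

View pics/w7.png

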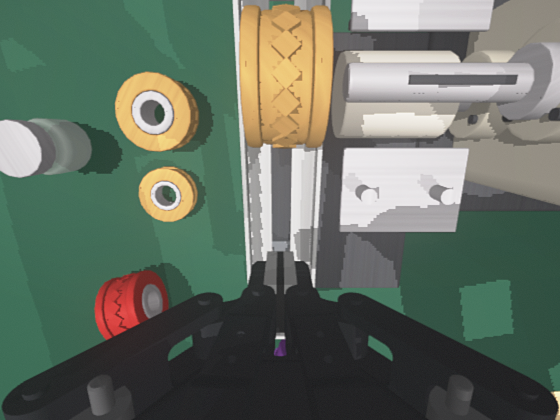

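The roll stayed up, opposite the spindle at (345,82). I'll retreat upward and check the distance and that the roll is still.

```bash
python3 -m jog '[{"tx":0.3,"ty":-1,"tz":0,"ax":0,"ay":0,"az":0,"hand":0},{"tx":0,"ty":-1,"tz":0,"ax":0,"ay":0,"az":0,"hand":0},{"tx":0,"ty":-1,"tz":0,"ax":0,"ay":0,"az":0,"hand":0},{"tx":0,"ty":-1,"tz":0,"ax":0,"ay":0,"az":0,"hand":0},{"tx":0,"ty":0,"tz":0,"ax":0,"ay":0,"az":0,"hand":0},{"tx":0,"ty":0,"tz":0,"ax":0,"ay":0,"az":0,"hand":0},{"tx":0,"ty":0,"tz":0,"ax":0,"ay":0,"az":0,"hand":0}]'
python3 - <<'E'
from h import *
from scipy.optimize import least_squares
look('wrist',['roll','catch_nose','stop','spindle_end'],'w8')
for fn in ['w1','w2','w7','w8']:
    f=np.load(fn+'.npz');d,T,K,p=f['d'],f['T'],f['K'],f['p'].astype(int)
    v,u=np.mgrid[:420,:560]
    P=(np.stack([(u-K[0,2])/K[0,0]*d,(v-K[1,2])/K[1,1]*d,d,np.ones_like(d)],-1)@T.T)[...,:3]
    lat=P[...,1]-(.0945-.091*(P[...,0]-.44))
    m=(d>.1)&(abs(lat)<.019)&(P[...,2]>.11)&(P[...,2]<.18)&(p[...,0]-p[...,2]>50)&(P[...,0]>.42)
    q=P[m]; s=(q[:,0]-.44)*.9959-.0906*(q[:,1]-.0945)
    r=least_squares(lambda a:np.hypot(s-a[0],q[:,2]-a[1])-.0315,[s.mean(),q[:,2].mean()-.02],loss='soft_l1',f_scale=.001)
    print(fn,m.sum(),'centre along level, z',r.x.round(4),'rms',np.sqrt(np.mean(r.fun**2)).round(4))
E
```

```text
clock: 11.55
ee_pos: [0.5148, 0.0874, 0.2844]
ee_rot: [-1.57, -0.002, 3.052]
force: [0.2, -0.0, 0.4]
gripper_width: 0.001
[0.5148 0.0874 0.2844] [-1.570e+00 -2.000e-03  3.052e+00] [ 0.12 -0.23  1.71 -0.    1.65  1.78] 11.55
wrist roll 0.98 [285.  87.] [0.616 0.074 0.161]
wrist roll 0.71 [175. 254.] [0.448 0.224 0.063]
wrist catch_nose 0.27 [  9. 225.] [0.495 0.45  0.03 ]
wrist stop 0.92 [280.  38.] [0.656 0.075 0.136]
wrist stop 0.68 [318.  89.] [0.614 0.047 0.139]
wrist spindle_end 0.56 [317.  89.] [0.615 0.046 0.131]
w1 1540 centre along level, z [0.0251 0.1081] rms 0.001
w2 7276 centre along level, z [0.0252 0.1081] rms 0.001
w7 11822 centre along level, z [0.1785 0.1297] rms 0.0011
w8 3554 centre along level, z [0.1785 0.1297] rms 0.0011
```

View pics/w8.png

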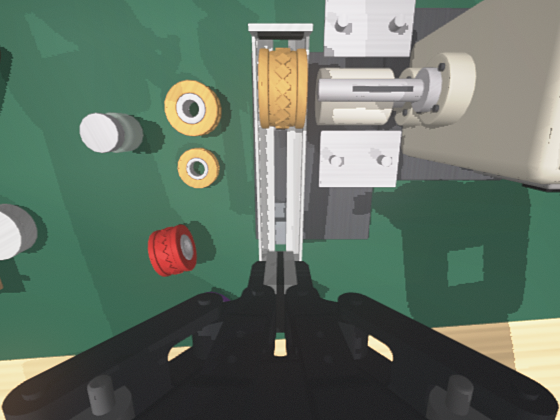

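The roll moved 154.9 mm along the slope, putting it at x ≈ 184 mm against an expected 183 mm when resting on the catch. It was in the same place in two views 0.9 s apart. I'll hand in.

```bash
python3 -c "
from workcell import workorder
print(workorder.close_job())"
```

```text
the job is handed in; nothing more can be done
None
```

The roll is loaded and the job is handed in, at about 11.6 s on the clock; no verdict is reported. I pushed the roll up the gutter with the closed fingertips behind it, slightly below centre height. It went past the catch to the end stop, where I felt about 32 N, and then I backed the fingers away and raised the arm.

**Last checks:**
- **Position:** a cylinder fit to the wrist depth puts the roll centre at about x = 184 mm in the gutter, assuming it started at the listed 29 mm. The allowed range is 178 to 195 mm.
- **Height:** it rose 21.6 mm over 153 mm of level travel, which matches the slope, so it stayed on the floor.
- **At rest:** two fits 0.9 s apart, with the hand away, gave the same place to 0.1 mm. It looks square in the gutter and sits opposite the spindle.
- **Robot and other things:** the force reading is about zero, so the robot touches nothing. I did not aim at or go near any other thing, and those in view look undisturbed. I did not measure them.

**Not confirmed:** I could not see the catch nose itself. The network's catch reports were low-confidence and in the wrong place, so I take it to be up because the roll rests where a raised catch would hold it. The network's "roll" hits were often the purple and red look-alikes, so I took the roll's position from its colour and the depth fit instead.

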